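# Shoot the jig's locking bolt past its spring safety catch

### The job

Lock the tube clamp of the drilling jig: press its long spring catch bar well down with one fingertip and keep it held down while the other fingertip pushes the bolt by its upright fin, fully home through the eye of the clamp strap. Then let go, so that the catch springs up behind the bolt and locks it. Do not grasp or lift anything, and leave the loose parts on the jig and the bench where they are.

Things in the scene. Friction and masses are not known exactly. Their poses are not given: they have to be found in the camera images.
- jig: Drilling jig, fixed to the bench on the left or right. Base plate x -100..+110, y -130..+130 mm, 12 thick; origin under it at bench height, z up, bolt slides along +y. Bolt at x = +30 mm, catch bar at x = -30 mm. Bolt guides at y = -62 and +45 mm, tops 42 mm above the bench. Clamped 28 mm tube along y at x = +74, top at 44 mm; strap with the bolt's eye across it at y = +75 mm, top at 55 mm.
- bolt (a joint): Travel of the steel bolt, m: 0 = fully drawn, 0.045 = fully home (end stop). Slides to the jig's +y; starts at 0 to 0.005; takes about 3 N and stays where left. Its dog strikes the catch's tooth at 0.006, so it goes no further unless the catch is down; from 0.0425 on, the dog is past the tooth and the catch can rise behind it.
- fin_top (a point): Middle of the top edge of the bolt's upright fin: steel plate 34 mm wide across the bolt (jig x +13 to +47 mm), 8 mm thick along the travel, top 91 mm above the bench, both faces free above 45 mm. Axes as the jig's. At jig y = -25 mm with the bolt drawn, +20 mm fully home. Push its -y face towards jig +y.
- catch (a joint): How far the spring catch is pressed down, m: 0 = up (locking), 0.014 = on its stop. The tooth clears the bolt's dog from 0.007; press to 0.009 - 0.014 and keep it there while the bolt travels. Springs up when let go. Takes about 3 N at first, 7 N at the stop.
- catch_top (a point): Middle of the flat level top of the catch: aluminium bar 30 mm wide (jig x -45 to -15 mm), 125 mm long along the bolt's travel (jig y -80 to +45 mm), top 66 mm above the bench when up. Moves straight down; a fingertip can slide along it. Axes as the jig's. The gap across between bar and fin is 28 mm.
- vee_stand: Vee-block stand, fixed to the bench in the other place: 150 x 130 mm plate with a short tube, 66 mm high. It has no bolt or catch. Origin under its middle.
- bush: Loose steel bush, 26 mm across, 30 mm high, standing on the jig's plate near jig x -78, y +75 mm; origin at its underside. Leave alone.
- dowel: Loose steel dowel, 16 mm across, 35 mm high, standing on the jig's plate near jig x +28, y +112 mm, beyond the eye; origin at its underside. Leave alone.
- bracket: Loose aluminium block, 30 x 22 x 30 mm, on the plate of the vee-block stand; origin at its underside. Leave alone.
- hex_key: Loose L-shaped hex key, 120 mm long, 8 mm thick, lying on the bench to the robot's right. Leave alone.
- tub: Loose open plastic tub, 110 x 110 x 50 mm, on the far side of the bench. Leave alone.
- driver: Loose screwdriver lying on the far side of the bench. Leave alone.
- oil_can: Loose grey can, 56 mm across, 130 mm high, on the far side of the bench. Leave alone.
- clevis: Loose U-shaped aluminium clevis, 50 x 30 x 38 mm, on the bench to the robot's left. Leave alone.

How it is judged:
On the way, in this order (a step that is already met when the one before it is completed fails the run):
1. the catch is pressed down (over 8 mm) while the bolt is still drawn (value of joint catch above 0.008 m and value of joint bolt below 0.01 m), for 0.1 s.
2. the bolt is home (over 42 mm) with the catch still held down (value of joint bolt above 0.042 m and value of joint catch above 0.0075 m), for 0.1 s.
At the end, for the whole second after the job is handed in: The bolt is home (joint over 42 of 45 mm) and at rest, the catch has sprung up (within 3 mm of its top), and every loose part is within 20 mm of where it was (value of joint bolt above 0.042 m and value of joint catch below 0.003 m and velocity of joint bolt below 0.005 m/s and distance of each of bush, dowel, bracket, hex_key, tub, driver, oil_can, clevis from where it was at the start of the episode below 0.02 m); the robot touches nothing.
It fails at once if the catch is let go (pressed under 7.5 mm) while the bolt is part-way (12 to 38 mm) (value of joint bolt between 0.012 and 0.038 m and value of joint catch below 0.0075 m).
It fails at once if a loose part is lifted, carried or pushed more than 20 mm (distance of any of bush, dowel, bracket, hex_key, tub, driver, oil_can, clevis from where it was at the start of the episode above 0.02 m).
It also fails if it takes over 35 s, if anything falls off the work surface, if the arm or the gripper's body presses on something with over 40 N, if the wrist force passes 120 N, or if a joint passes its speed limit or range.

### The arm

A 6-joint arm with a two-finger parallel gripper is mounted at the origin on the work surface. World frame = base frame: x ahead of the robot, y to its left, z up, the work surface at z = 0. Lengths are in m, angles in rad, forces in N, time in s.
With the tool pointing down it reaches from about 0.325 to 0.9 m from the base axis. Payload 3.5 kg.
Tool frame: the origin (TCP) lies midway between the tips of the shut fingers; the grasp point (between the pads) lies 19 mm behind it; z points along the fingers, y is the direction in which the jaws open and shut (so a half turn about z gives the same grasp; the last joint's range is limited). The gripper opens to 85 mm and grips with 20 to 120 N. Pads are 22 mm wide; open, the fingers measure 114 mm over their backs; the gripper's body (76 mm by 85 mm) begins 54 mm behind the grasp point. The pads swing forward as they close: fully open they stand 13 mm farther back than shut.
Start: joints at [1.221, 0.276, -0.026, 1.268, 0, 1.467], TCP at [0.153, 0.606, 0.231] pointing down, gripper open.
Joint ranges: [-3.12, 3.12], [-0.85, 1.88], [-1.08, 1.24], [-1.95, 2.15], [-1.57, 1.53], [-3.14, 3.14]. Speed limits (rad/s): [2.57, 2.57, 3.14, 3.14, 3.14, 3.14].

### API

Orientations are given as a unit quaternion [x, y, z, w].
In Python, from bench import get_obs, capture, camera_model, hand_in, search_frame, regions_of, pinpoint gives the robot as it stands.
- The arm moves only by the tool servo_tool, never from a script. Its argument "motion" is a list of rows, each an object with "translation": the shift along the world's x, y, z normalised to -1 to 1, where 1 is 0.2 m, a list of three; "delta_rot": the turn, a rotation vector about the world's x, y, z normalised to -1 to 1, where 1 is 1.5 rad, a list of three; "claw": the opening, from 0 (shut) to 1 (fully open). In form: [{"translation": [x, y, z], "delta_rot": [rx, ry, rz], "claw": claw}, ...]. A call has 1 to 12 rows; each row is the pose to reach, as a shift and turn from the pose measured when the call began; what a row does not reach only later rows make up. A row lasts 1/8 s, in which the tool goes at most 62.5 mm and 10.7 degrees, less where a joint would pass 70% of its speed; a pose out of reach is approached as far as the arm can. A call with a number of a shift or a turn outside -1 to 1 is refused whole. A call with a gripper value outside its range is refused whole. The fingers move at their own pace and stop on an object; "squeeze" is the grip in N (left out, the last holds). Time passes only in rows, so rows that repeat a pose let the fingers close. It gives the time, the measured TCP pose, the force and the opening at its end, in the units of the state.
- get_obs(): the state, without advancing time (a new reading comes with each control period).
- capture(name): name is "side" or "top" or "wrist"; returns the picture (384x512x3 uint8, red, green, blue); there is no depth.
- camera_model(name): a dict with "K" (3x3 intrinsics, pixels), "cam_to_world" (4x4, takes a point from camera to world coordinates); the wrist camera has in their place "tool_from_camera" (4x4, takes a point from camera to tool coordinates, whose origin is the TCP and whose axes are the flange's). Camera axes: x right, y down, z forward; pixel columns grow to the right and rows downward; lengths in m; the calibration is good to about 2 mm. The wrist camera is an equidistant fisheye: a pixel r from the principal point sees the ray r / f radians off the axis. A picture is of the moment at which its call begins: read the wrist's pose just before it. camera_model takes no time and is no camera call.
- hand_in(): hands the job in, once; it reports no verdict.
Trained networks look in the newest picture that a camera, given by its name, has taken for a name from the list of things; names that differ only in an ending like _2 or _b are one class to them, and where a whole thing is asked for, a point or a joint stands for the part that bears it (a point fixed in the world has none). Each returns a list of dicts, best first, with "p" (0 to 1); they miss things now and then, are a little off and sometimes report something else, mostly with a low value. They report only what shows in the picture. A call takes as long as a camera call.
- search_frame(camera, query): "extent" ([left, top, right, bottom] in pixels, round what is visible of it).
- regions_of(camera, query): "region" (384x512 bool, what is visible of it) and "extent" ([left, top, right, bottom] in pixels, round what is visible of it).
- pinpoint(camera, query): "pixel" ([column, row] in pixels: a listed point, or the origin of a listed thing).
The state is a dict: "t": time; "joint_positions": joint angles; "qvel": joint speeds; "joint_efforts": joint torques, N m; "tool_pos": TCP position; "tool_rot": TCP orientation; "wrist_force": force on the tool from outside, world axes, zero at the start; "wrist_torque": the same for the moment, N m; "width": finger opening in m.
Only numpy, scipy, OpenCV 4.12 (cv2) and the standard library are available. Lean on these libraries where they do the work, as an engineer would, in place of code of your own. Each camera call takes 0.05 s, during which the arm holds its last target. There are 200 camera calls.

## Working session

There is one attempt and no reset: what is moved stays moved. The work goes in short steps, Python scripts to look and compute and a tool call to move; the robot and the scene stay as the last step left them, time stands still between calls to the robot, and variables do not carry over. Pictures are saved under pics/ and viewed, about 8 in all and at most 12, crops included, and the job is handed in when it is done.

Besides the shell and the picture viewer there is one more tool, called after ">>>" as name([rows], argument=value, ...), one row to a line, values as JSON. servo_tool: Moves the arm, as the interface text tells. Its arguments: {"type":"object","properties":{"motion":{"type":"array"},"squeeze":{"type":"number"}},"required":["motion"]}

```bash
mkdir -p pics; ls; python3 - <<'E'
from bench import *
import cv2, numpy as np
o=get_obs(); print(o['t'],o['tool_pos'],o['tool_rot'],o['width'])
ims=[]
for c in ("side","top","wrist"):
    im=capture(c); ims.append(im)
    cv2.imwrite(f'pics/{c}0.png',im[:,:,::-1])
    m=camera_model(c); print(c,{k:np.round(v,4).tolist() if not isinstance(v,str) else v for k,v in m.items()})
    for q in ("jig","fin_top","catch_top","vee_stand","bush","dowel"):
        r=pinpoint(c,q); print(c,q,[(np.round(d['pixel'],1).tolist(),round(d['p'],2)) for d in r[:2]])
cv2.imwrite('pics/a.png',np.hstack(ims[:2])[:,:,::-1][:, :])
big=cv2.resize(np.hstack(ims[:2]),(800,300)); cv2.imwrite('pics/a.png',big[:,:,::-1])
E
```

```text
pics
0.0 [0.15245421 0.6053223  0.23014033] [ 1.23081238e-01  9.92395983e-01 -1.08126087e-03 -2.31577150e-04] 0.08552901142648017
side {'K': [[453.2943, 0.0, 260.7381], [0.0, 453.2943, 195.7516], [0.0, 0.0, 1.0]], 'cam_to_world': [[-0.9598, -0.1672, 0.2253, 0.3054], [-0.2804, 0.5493, -0.7872, 1.0542], [0.0079, -0.8187, -0.5741, 0.8729], [0.0, 0.0, 0.0, 1.0]]}
side jig [([262.5, 271.7], 0.95)]
side fin_top [([245.3, 244.5], 0.57)]
side catch_top [([242.3, 244.5], 0.69), ([271.2, 249.9], 0.6)]
side vee_stand [([303.4, 197.4], 0.93)]
side bush [([297.3, 291.0], 0.49), ([279.9, 152.2], 0.47)]
side dowel [([254.7, 305.3], 0.65)]
top {'K': [[368.5677, 0.0, 255.8016], [0.0, 368.5677, 193.7478], [0.0, 0.0, 1.0]], 'cam_to_world': [[-0.0207, -0.9897, 0.1419, 0.4456], [-0.9998, 0.0213, 0.0029, -0.0109], [-0.0059, -0.1418, -0.9899, 1.1851], [0.0, 0.0, 0.0, 1.0]]}
top jig [([189.8, 215.3], 0.75)]
top fin_top [([184.9, 201.0], 0.57)]
top catch_top [([193.5, 221.2], 0.64), ([189.2, 214.4], 0.36)]
top vee_stand [([311.6, 224.4], 0.58)]
top bush [([308.1, 150.6], 0.63), ([175.9, 247.8], 0.37)]
top dowel [([155.6, 223.5], 0.38)]
wrist {'K': [[297.3186, 0.0, 258.2081], [0.0, 297.3186, 195.2972], [0.0, 0.0, 1.0]], 'tool_from_camera': [[-0.0005, -0.9451, -0.3267, 0.0839], [1.0, -0.0008, 0.0007, -0.0008], [-0.0009, -0.3267, 0.9451, -0.1424], [0.0, 0.0, 0.0, 1.0]]}
wrist jig [([128.6, 380.8], 0.6)]
wrist fin_top []
wrist catch_top []
wrist vee_stand [([22.8, 361.8], 0.77)]
wrist bush [([120.9, 349.6], 0.75)]
wrist dowel []
```

View pics/top0.png

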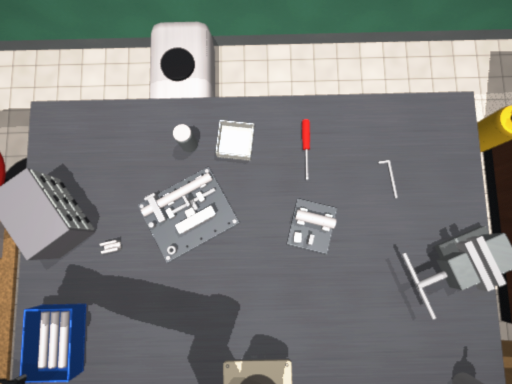

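View pics/side0.png

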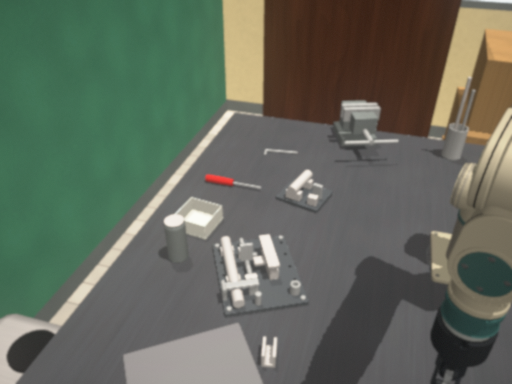

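```bash
python3 - <<'E'
import cv2,numpy as np
a=cv2.imread('pics/top0.png')[160:270,130:250]; b=cv2.imread('pics/side0.png')[225:320,205:315]
cv2.imwrite('pics/z.png',np.hstack([cv2.resize(a,(432,396),interpolation=2),cv2.resize(b,(367,317),interpolation=2)][:1]+[cv2.resize(b,(367,396),interpolation=2)]))
E
```

```text
(no output)
```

View pics/z.png

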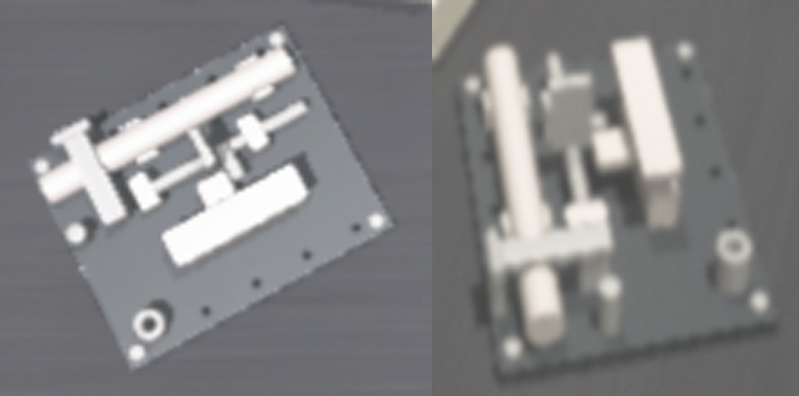

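```bash
cat > fit.py <<'E'
from bench import camera_model
import numpy as np
from scipy.optimize import least_squares
def proj(c,P):
    m=camera_model(c); T=np.linalg.inv(m['cam_to_world']); p=P@T[:3,:3].T+T[:3,3]; p=p@np.array(m['K']).T
    return p[:,:2]/p[:,2:]
def J2W(q,P):
    c,s=np.cos(q[2]),np.sin(q[2]); P=np.asarray(P,float)/1000
    return np.c_[q[0]+c*P[:,0]-s*P[:,1], q[1]+s*P[:,0]+c*P[:,1], P[:,2]]
E
python3 - <<'E'
from fit import *
J=[(110,-130,12),(-100,-130,12),(-100,130,12),(110,130,12),(-15,-80,66),(-45,-80,66),(-45,45,66),(-15,45,66)]
px={'top':[(208.3,167.5),(239.7,221.9),(166.7,262.2),(138.9,204.4),(212.5,206.1),(216.1,213.9),(180,233.9),(175.3,225.8)],
'side':[(211.9,243.7),(282.3,234.6),(308.7,301.8),(225.4,314.2),(259.6,235.3),(269.7,234.6),(279.6,265.8),(268.9,267.2)]}
res=lambda q,cs=('top','side'): np.concatenate([(proj(c,J2W(q,J))-px[c]).ravel() for c in cs])
for cs in (('top',),('side',),('top','side')):
    s=least_squares(lambda q:res(q,cs),[.35,.17,.5],loss='soft_l1'); print(cs,s.x); 
print(np.round(res(s.x).reshape(2,8,2),1).tolist())
q=s.x
for b in (0,5):print('fin',proj('top',J2W(q,[(30,-25+b,91)])),proj('side',J2W(q,[(13,-21+b,91),(47,-21+b,91)])))
print(J2W(q,[(30,-25,91),(-30,-25,66),(-30,45,66)]))
from bench import get_obs; print(get_obs()['t'])
E
```

```text
('top',) [0.54911495 0.20578932 0.48045503]
('side',) [0.54958544 0.21040027 0.48793884]
('top', 'side') [0.5495969  0.20787864 0.48551903]
[[[0.3, -1.3], [-0.2, 0.8], [0.1, 0.8], [-1.9, 0.4], [-1.5, -0.9], [-0.5, -0.1], [-0.9, -0.1], [-0.7, -0.7]], [[0.9, 0.1], [1.6, 0.2], [0.3, -0.9], [-0.2, -0.5], [-0.6, -0.3], [-0.0, -1.0], [0.6, -1.3], [-0.2, -1.1]]]
fin [[186.64325019 200.06318689]] [[253.03593313 243.20856611]
 [240.19127942 244.85649681]]
fin [[185.16275407 200.86776414]] [[253.39354278 244.45184781]
 [240.50683025 246.11144572]]
[[0.58779657 0.19976784 0.091     ]
 [0.5347306  0.17176779 0.066     ]
 [0.50206388 0.23367809 0.066     ]]
1.05
```

>>> servo_tool([
  {"translation":[0,-0.3,0.1],"delta_rot":[0,0,-0.1],"claw":0.54},
  {"translation":[0,-0.6,0.1],"delta_rot":[0,0,-0.2],"claw":0.54},
  {"translation":[0,-0.9,0.1],"delta_rot":[0,0,-0.28],"claw":0.54},
  {"translation":[0.1,-1,0.1],"delta_rot":[0,0,-0.28],"claw":0.54},
  {"translation":[0.1,-1,0.1],"delta_rot":[0,0,-0.28],"claw":0.54},
])

```text
t: 1.68
tool_pos: [0.1731, 0.405, 0.2516]
tool_rot: [0.328, 0.945, 0.0, 0.0]
wrist_force: [-0.3, -0.2, 0.4]
width: 0.0463
```

>>> servo_tool([
  {"translation":[0.2,-0.25,0],"delta_rot":[0,0,-0.1],"claw":0.54},
  {"translation":[0.45,-0.45,0],"delta_rot":[0,0,-0.2],"claw":0.54},
  {"translation":[0.72,-0.6,0],"delta_rot":[0,0,-0.279],"claw":0.54},
  {"translation":[1,-0.7,0],"delta_rot":[0,0,-0.279],"claw":0.54},
  {"translation":[1,-0.7,0],"delta_rot":[0,0,-0.279],"claw":0.54},
])

```text
t: 2.3
tool_pos: [0.3774, 0.2648, 0.2519]
tool_rot: [0.52, 0.854, 0.001, 0.001]
wrist_force: [-0.7, 0.0, 0.1]
width: 0.0463
```

>>> servo_tool([
  {"translation":[0.3,-0.16,0],"delta_rot":[0,0,0],"claw":0.54},
  {"translation":[0.6,-0.32,-0.1],"delta_rot":[0,0,0.005],"claw":0.54},
  {"translation":[0.9,-0.48,-0.3],"delta_rot":[0,0,0.005],"claw":0.54},
  {"translation":[0.983,-0.514,-0.55],"delta_rot":[0,0,0.005],"claw":0.54},
  {"translation":[0.983,-0.514,-0.55],"delta_rot":[0,0,0.005],"claw":0.54},
  {"translation":[0.983,-0.514,-0.55],"delta_rot":[0,0,0.005],"claw":0.54},
])

```text
t: 3.05
tool_pos: [0.5727, 0.1629, 0.1406]
tool_rot: [0.516, 0.856, 0.0, -0.001]
wrist_force: [0.2, 0.6, 0.2]
width: 0.046
```

```bash
python3 - <<'E'
from fit import *
from bench import *
import cv2
o=get_obs(); print(o['t'],o['tool_pos'],o['tool_rot'],o['width'],o['wrist_force'])
q=[0.5496,0.2079,0.4855]; d=np.array(o['tool_pos'][:2])-q[:2]; c,s=np.cos(q[2]),np.sin(q[2]); print('jig xy',c*d[0]+s*d[1],-s*d[0]+c*d[1])
a=capture('wrist');b=capture('side')
A=cv2.resize(a,(800,600),interpolation=2)
from scipy.spatial.transform import Rotation as R
m=camera_model('wrist');Rt=R.from_quat(o['tool_rot']).as_matrix()
T=np.array(m['tool_from_camera'])
J=[(-15,-80,66),(-45,-80,66),(-45,45,66),(-15,45,66),(13,-29,91),(47,-29,91),(13,-21,91),(47,-21,91)]
P=(J2W(q,J)-o['tool_pos'])@Rt; P=(P-T[:3,3])@T[:3,:3]
K=m['K'];th=np.arctan2(np.hypot(P[:,0],P[:,1]),P[:,2]);ph=np.arctan2(P[:,1],P[:,0])
uv=np.c_[K[0][2]+K[0][0]*th*np.cos(ph),K[1][2]+K[0][0]*th*np.sin(ph)]; print(uv.round(1).tolist())
for u in uv*800/512: cv2.circle(A,tuple(int(v) for v in u),4,(255,0,0),1)
cv2.imwrite('pics/w1.png',A[:,:,::-1])
cv2.imwrite('pics/s1.png',cv2.resize(b[200:330,190:330],(700,650)[:2] if 0 else (640,594),interpolation=2)[:,:,::-1])
E
```

```text
3.05 [0.57274371 0.16291119 0.14058936] [ 5.16210519e-01  8.56461203e-01  4.14836475e-04 -8.58338556e-04] 0.04602339186230001 [0.19680186 0.59576188 0.1529731 ]
jig xy -0.0005247936119718993 -0.05059001309890476
[[240.8, 239.2], [204.7, 238.8], [196.9, 81.6], [238.2, 80.2], [278.4, 189.2], [327.2, 189.3], [278.6, 177.9], [328.0, 178.2]]
```

View pics/w1.png

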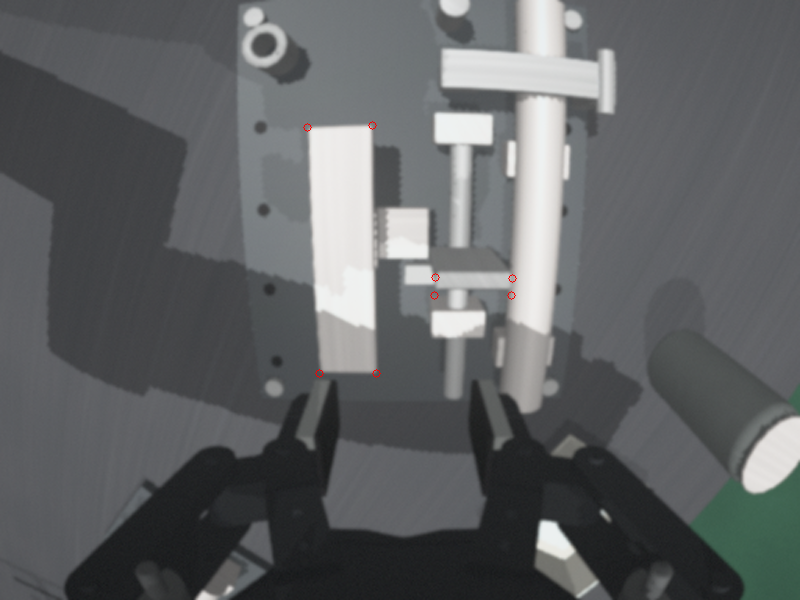

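View pics/s1.png

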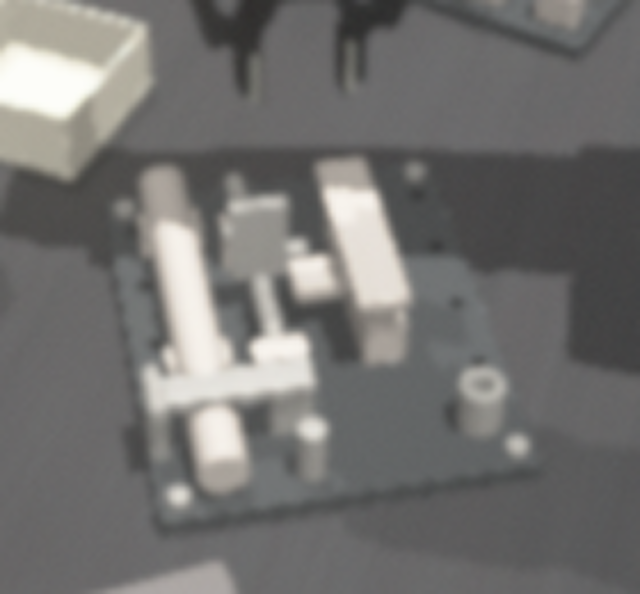

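>>> servo_tool([
  {"translation":[0.004,0,-0.2],"delta_rot":[0,0,0],"claw":0.54},
  {"translation":[0.004,0,-0.34],"delta_rot":[0,0,0],"claw":0.54},
  {"translation":[0.004,0,-0.36],"delta_rot":[0,0,0],"claw":0.54},
  {"translation":[0.004,0,-0.36],"delta_rot":[0,0,0],"claw":0.54},
])

```text
t: 3.65
tool_pos: [0.5753, 0.1642, 0.0732]
tool_rot: [0.515, 0.857, 0.003, 0.002]
wrist_force: [0.2, 0.2, -0.8]
width: 0.0461
```

>>> servo_tool([
  {"translation":[0,0,-0.015],"delta_rot":[0,0,0],"claw":0.54},
  {"translation":[0,0,-0.015],"delta_rot":[0,0,0],"claw":0.54},
])

```text
t: 3.9
tool_pos: [0.5762, 0.1646, 0.0716]
tool_rot: [0.515, 0.857, 0.004, 0.003]
wrist_force: [-0.5, -0.1, 0.2]
width: 0.046
```

>>> servo_tool([
  {"translation":[0,0,-0.015],"delta_rot":[0,0,0],"claw":0.54},
  {"translation":[0,0,-0.015],"delta_rot":[0,0,0],"claw":0.54},
])

```text
t: 4.15
tool_pos: [0.5762, 0.1645, 0.0686]
tool_rot: [0.515, 0.857, 0.004, 0.003]
wrist_force: [-0.3, -0.0, -0.3]
width: 0.0462
```

>>> servo_tool([
  {"translation":[-0.013,-0.006,-0.025],"delta_rot":[0,0,0],"claw":0.54},
  {"translation":[-0.013,-0.006,-0.025],"delta_rot":[0,0,0],"claw":0.54},
])

```text
t: 4.4
tool_pos: [0.5736, 0.1631, 0.0634]
tool_rot: [0.515, 0.857, 0.004, 0.003]
wrist_force: [0.4, 0.3, 2.6]
width: 0.0458
```

>>> servo_tool([
  {"translation":[0,0,-0.02],"delta_rot":[0,0,0],"claw":0.54},
  {"translation":[0,0,-0.02],"delta_rot":[0,0,0],"claw":0.54},
])

```text
t: 4.65
tool_pos: [0.5736, 0.1631, 0.0595]
tool_rot: [0.515, 0.857, 0.004, 0.003]
wrist_force: [-1.1, -1.1, 4.0]
width: 0.0461
```

>>> servo_tool([
  {"translation":[0,0,-0.02],"delta_rot":[0,0,0],"claw":0.54},
  {"translation":[0,0,-0.02],"delta_rot":[0,0,0],"claw":0.54},
])

```text
t: 4.9
tool_pos: [0.5736, 0.1631, 0.0555]
tool_rot: [0.515, 0.857, 0.004, 0.003]
wrist_force: [-1.0, -1.2, 6.2]
width: 0.0463
```

>>> servo_tool([
  {"translation":[0,0,-0.012],"delta_rot":[0,0,0],"claw":0.54},
  {"translation":[0,0,-0.012],"delta_rot":[0,0,0],"claw":0.54},
])

```text
t: 5.15
tool_pos: [0.5736, 0.1631, 0.0535]
tool_rot: [0.515, 0.857, 0.003, 0.003]
wrist_force: [-1.9, -0.5, 6.5]
width: 0.046
```

```bash
python3 - <<'E'
from fit import *
from bench import *
import cv2
F=[];
a=capture('wrist');F.append(get_obs()['wrist_force']);b=capture('side');F.append(get_obs()['wrist_force'])
o=get_obs(); print(o['t'],o['tool_pos'],np.array(F))
cv2.imwrite('pics/w2.png',cv2.resize(a[40:300,130:390],(600,600),interpolation=2)[:,:,::-1])
E
```

```text
5.25 [0.57366737 0.16312145 0.05358824] [[-0.3108954  -0.59118863  5.19089319]
 [-2.07546243 -0.55925582  5.76137904]]
```

View pics/w2.png

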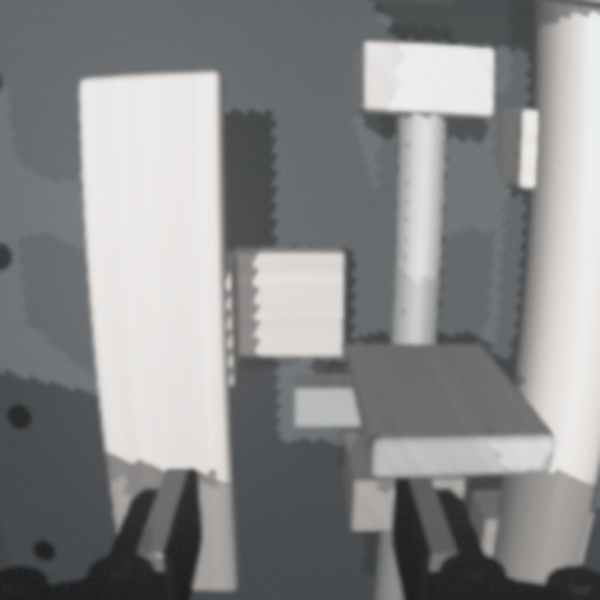

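>>> servo_tool([
  {"translation":[0,0,-0.006],"delta_rot":[0,0,0],"claw":0.54},
  {"translation":[-0.014,0.027,-0.006],"delta_rot":[0,0,0],"claw":0.54},
  {"translation":[-0.028,0.053,-0.006],"delta_rot":[0,0,0],"claw":0.54},
  {"translation":[-0.042,0.08,-0.006],"delta_rot":[0,0,0],"claw":0.54},
  {"translation":[-0.042,0.08,-0.006],"delta_rot":[0,0,0],"claw":0.54},
])

```text
t: 5.88
tool_pos: [0.5676, 0.1778, 0.0536]
tool_rot: [0.516, 0.857, 0.003, 0.006]
wrist_force: [1.2, -3.4, 6.5]
width: 0.0465
```

>>> servo_tool([
  {"translation":[0,0,-0.01],"delta_rot":[0,0,0],"claw":0.54},
  {"translation":[-0.014,0.027,-0.01],"delta_rot":[0,0,0],"claw":0.54},
  {"translation":[-0.028,0.053,-0.01],"delta_rot":[0,0,0],"claw":0.54},
  {"translation":[-0.042,0.08,-0.01],"delta_rot":[0,0,0],"claw":0.54},
  {"translation":[-0.056,0.106,-0.01],"delta_rot":[0,0,0],"claw":0.54},
  {"translation":[-0.07,0.133,-0.01],"delta_rot":[0,0,0],"claw":0.54},
  {"translation":[-0.07,0.133,-0.01],"delta_rot":[0,0,0],"claw":0.54},
])

```text
t: 6.75
tool_pos: [0.5551, 0.2022, 0.0524]
tool_rot: [0.516, 0.857, 0.001, 0.009]
wrist_force: [1.4, -5.7, 4.9]
width: 0.0463
```

>>> servo_tool([
  {"translation":[-0.014,0.027,-0.004],"delta_rot":[0,0,0],"claw":0.54},
  {"translation":[-0.028,0.053,-0.004],"delta_rot":[0,0,0],"claw":0.54},
  {"translation":[-0.035,0.066,-0.004],"delta_rot":[0,0,0],"claw":0.54},
  {"translation":[-0.035,0.066,-0.004],"delta_rot":[0,0,0],"claw":0.54},
])

```text
t: 7.25
tool_pos: [0.5498, 0.213, 0.0525]
tool_rot: [0.516, 0.856, -0.0, 0.012]
wrist_force: [1.9, -6.9, 6.5]
width: 0.0462
```

>>> servo_tool([
  {"translation":[-0.007,0.014,-0.002],"delta_rot":[0,0,0],"claw":0.54},
  {"translation":[-0.012,0.022,-0.002],"delta_rot":[0,0,0],"claw":0.54},
  {"translation":[-0.012,0.022,-0.002],"delta_rot":[0,0,0],"claw":0.54},
])

```text
t: 7.62
tool_pos: [0.5494, 0.2139, 0.0527]
tool_rot: [0.517, 0.856, -0.003, 0.016]
wrist_force: [2.9, -9.4, 4.4]
width: 0.0458
```

>>> servo_tool([
  {"translation":[-0.014,0.027,-0.004],"delta_rot":[0,0,0],"claw":0.54},
  {"translation":[-0.019,0.035,-0.004],"delta_rot":[0,0,0],"claw":0.54},
  {"translation":[-0.019,0.035,-0.004],"delta_rot":[0,0,0],"claw":0.54},
])

```text
t: 8.0
tool_pos: [0.5494, 0.2138, 0.0529]
tool_rot: [0.52, 0.854, -0.008, 0.023]
wrist_force: [6.3, -19.3, 5.0]
width: 0.0465
```

```bash
python3 - <<'E'
from fit import *
from bench import *
import cv2
a=capture('wrist');b=capture('side');o=get_obs(); print(o['t'],o['tool_pos'],o['wrist_force'])
A=cv2.resize(a[40:300,130:390],(400,400),interpolation=2);B=cv2.resize(b[215:315,200:300],(400,400),interpolation=2)
cv2.imwrite('pics/w3.png',np.hstack([A,B])[:,:,::-1])
E
```

```text
8.1 [0.54939106 0.2137701  0.05288978] [  5.9150576  -18.95871563   4.6422187 ]
```

View pics/w3.png

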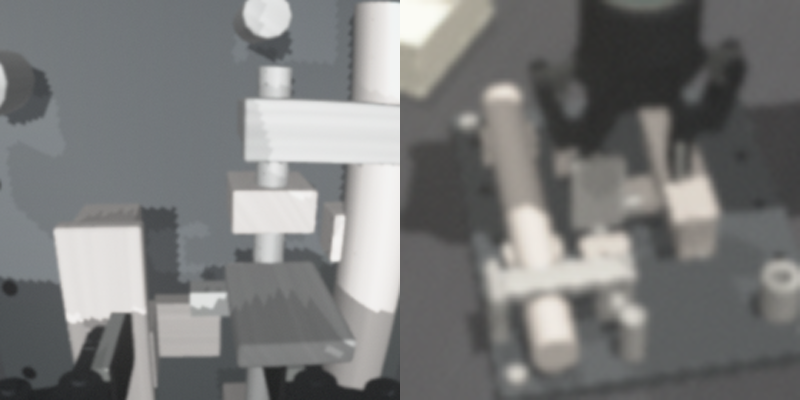

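>>> servo_tool([
  {"translation":[0.004,-0.008,0],"delta_rot":[0,0,0],"claw":0.54},
  {"translation":[0.01,-0.018,0],"delta_rot":[0,0,0],"claw":0.54},
  {"translation":[0.01,-0.018,0.1],"delta_rot":[0,0,0],"claw":0.54},
  {"translation":[0.01,-0.018,0.3],"delta_rot":[0,0,0],"claw":0.54},
  {"translation":[0.01,-0.018,0.5],"delta_rot":[0,0,0],"claw":0.54},
  {"translation":[0.01,-0.018,0.6],"delta_rot":[0,0,0],"claw":0.54},
  {"translation":[0.01,-0.018,0.6],"delta_rot":[0,0,0],"claw":0.54},
])

```text
t: 8.98
tool_pos: [0.5527, 0.2106, 0.1743]
tool_rot: [0.52, 0.854, -0.006, 0.024]
wrist_force: [-0.2, 1.1, -0.1]
width: 0.0462
```

```bash
python3 - <<'E'
from fit import *
from bench import *
import cv2
o=get_obs();a=capture('wrist');b=capture('side'); print(o['t'],o['tool_pos'],o['wrist_force'])
from scipy.spatial.transform import Rotation as R
q=[0.5496,0.2079,0.4855]
m=camera_model('wrist');Rt=R.from_quat(o['tool_rot']).as_matrix()
T=np.array(m['tool_from_camera'])
J=[(-15,-80,66),(-45,-80,66),(-45,45,66),(-15,45,66),(13,16,91),(47,16,91)]
P=(J2W(q,J)-o['tool_pos'])@Rt; P=(P-T[:3,3])@T[:3,:3]
K=m['K'];th=np.arctan2(np.hypot(P[:,0],P[:,1]),P[:,2]);ph=np.arctan2(P[:,1],P[:,0])
uv=np.c_[K[0][2]+K[0][0]*th*np.cos(ph),K[1][2]+K[0][0]*th*np.sin(ph)]
A=cv2.resize(a,(800,600),interpolation=2)
for u in uv*800/512: cv2.circle(A,tuple(int(v) for v in u),4,(255,0,0),1)
cv2.imwrite('pics/w4.png',A[:,:,::-1])
E
```

```text
8.975 [0.55271025 0.21061981 0.17434971] [-0.23620068  1.07938846 -0.07356211]
```

View pics/w4.png

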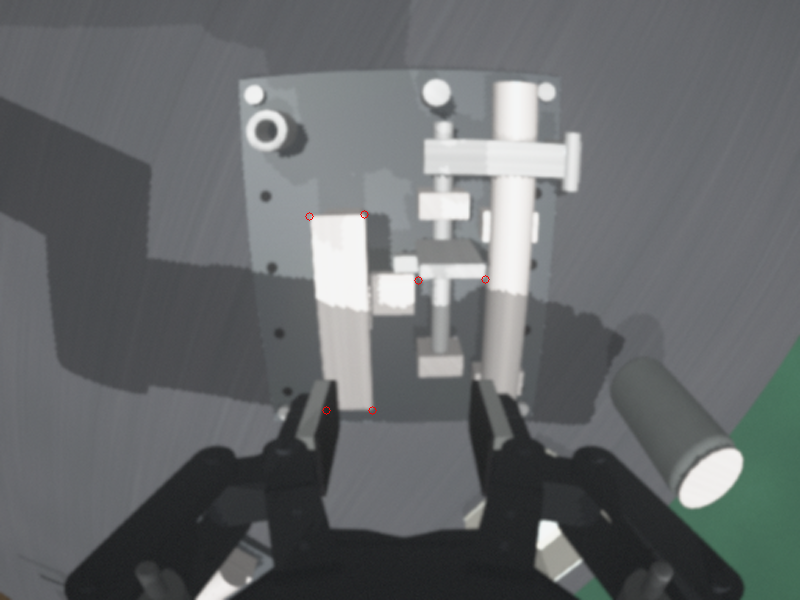

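```bash
python3 -c "from bench import hand_in; print(hand_in())"
```

```text
the job is handed in; nothing more can be done
None
```

I pressed the catch down with one fingertip, then slid both fingers along the jig so the other fingertip pushed the bolt home by its fin. I then backed off 4 mm, lifted straight up and handed in; the last state read, just before hand-in, was t ≈ 9 s. `hand_in` gave no verdict.

- **Catch while pushing:** the fingertip sat about 11–12 mm down by height, with 4.4–6.5 N upward throughout. By force alone the depth reads less certainly, since the readings were noisy.
- **Bolt:** it met a hard end stop where predicted (tool at jig y ≈ +5 mm). The push force rose to about 20 N with no further motion. The close-up showed the bolt through the eye and its dog past the catch's tooth.
- **After letting go:** the wrist picture shows the catch top back on the outline predicted for its raised height. The fin stands at the home position or 2–3 mm beyond it, which is within my fitting error.
- **Loose parts and clearance:** the bush and dowel still stand on the plate. Nothing came near the other loose parts, but I did not re-measure them. The tool is about 0.11 m above the catch, and the wrist force was about 1 N, which is noise level.

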